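# Rack the seal drivers by size

### The job

Stand the four aluminium seal drivers on the four round yellow pads of the blue rack, one centred on each pad, in order of disc size: the smallest disc on the pad next to the red end block, growing to the largest at the black end. Keep every driver upright throughout, and leave them standing still on their pads.

Things in the scene. Friction and masses are not known exactly. Their poses are not given: they have to be found in the camera images.
- driver_d36_mid (a point): seal driver with the 36 mm disc: a bare aluminium tool standing on its disc foot (36 mm diameter, 10 mm thick), with an upright round stem, 24 mm diameter, rising from the disc to 70 mm above its underside. All four drivers have the same stem and height and differ only in the disc; grasp it by the stem. The point is on the axis, half-way up: 35 mm above the underside, 25 mm above the disc's top. z up; round, so yaw means nothing. 0.10 to 0.25 kg.
- driver_d48_mid (a point): seal driver with the 48 mm disc: a bare aluminium tool standing on its disc foot (48 mm diameter, 10 mm thick), with an upright round stem, 24 mm diameter, rising from the disc to 70 mm above its underside. All four drivers have the same stem and height and differ only in the disc; grasp it by the stem. The point is on the axis, half-way up: 35 mm above the underside, 25 mm above the disc's top. z up; round, so yaw means nothing. 0.10 to 0.25 kg.
- driver_d60_mid (a point): seal driver with the 60 mm disc: a bare aluminium tool standing on its disc foot (60 mm diameter, 10 mm thick), with an upright round stem, 24 mm diameter, rising from the disc to 70 mm above its underside. All four drivers have the same stem and height and differ only in the disc; grasp it by the stem. The point is on the axis, half-way up: 35 mm above the underside, 25 mm above the disc's top. z up; round, so yaw means nothing. 0.10 to 0.25 kg.
- driver_d72_mid (a point): seal driver with the 72 mm disc: a bare aluminium tool standing on its disc foot (72 mm diameter, 10 mm thick), with an upright round stem, 24 mm diameter, rising from the disc to 70 mm above its underside. All four drivers have the same stem and height and differ only in the disc; grasp it by the stem. The point is on the axis, half-way up: 35 mm above the underside, 25 mm above the disc's top. z up; round, so yaw means nothing. 0.10 to 0.25 kg.
- pad_1_top (a point): the leftmost (+y end) of the four identical fixed yellow round pads (50 mm diameter, black dot at the centre) in a row on the blue rack, about 88 mm apart. The point is the centre of the pad's top face, on which a driver stands; z up, y roughly along the row, towards the left. Pad top is 3 mm above the rack's top, 15 mm above the bench.
- pad_2_top (a point): the second from the left of the four identical fixed yellow round pads (50 mm diameter, black dot at the centre) in a row on the blue rack, about 88 mm apart. The point is the centre of the pad's top face, on which a driver stands; z up, y roughly along the row, towards the left. Pad top is 3 mm above the rack's top, 15 mm above the bench.
- pad_3_top (a point): the third from the left of the four identical fixed yellow round pads (50 mm diameter, black dot at the centre) in a row on the blue rack, about 88 mm apart. The point is the centre of the pad's top face, on which a driver stands; z up, y roughly along the row, towards the left. Pad top is 3 mm above the rack's top, 15 mm above the bench.
- pad_4_top (a point): the rightmost (-y end) of the four identical fixed yellow round pads (50 mm diameter, black dot at the centre) in a row on the blue rack, about 88 mm apart. The point is the centre of the pad's top face, on which a driver stands; z up, y roughly along the row, towards the left. Pad top is 3 mm above the rack's top, 15 mm above the bench.
- red_end: red end block fixed on the rack, 80 mm across the rack, 22 mm along it, 25 mm high, beyond one end of the row of pads, its centre about 73 mm past the end pad's centre; it may be at the left or the right end. A black block of the same shape is at the other end. Origin: centre of its underside; z up.
- rack: the fixed blue steel rack: a plate 100 mm deep, 440 mm long, 12 mm thick, lying on the bench, with a lip 22 mm high along its far edge. Origin: centre of its underside, on the bench. y runs along the row of pads (to the left), x across it, away from the robot.

How it is judged:
By the outcome, as a careful person would: the job done as asked, in the order asked, and still so for the second after the job is handed in, with the robot touching nothing.
It also fails if it takes over 104 s, if anything falls off the work surface, if the arm or the gripper's body presses on something with over 40 N, if the wrist force passes 120 N, or if a joint passes its speed limit or range.

### The arm

A 6-joint arm with a two-finger parallel gripper is mounted at the origin on the work surface. World frame = base frame: x ahead of the robot, y to its left, z up, the work surface at z = 0. Lengths are in mm, angles in rad, forces in N, time in s.
With the tool pointing down it reaches from about 375 to 925 mm from the base axis. Payload 5.7 kg.
Tool frame: the origin (TCP) lies at the very end of the fingers, on their centre line; the grasp point (between the pads) lies r.grasp_offset behind it (r.grasp_offset is the distance from the TCP to the grasp point, in mm); z points along the fingers, x is the direction in which the jaws open and shut, and the axes are right-handed (so a half turn about z gives the same grasp; the last joint's range is limited). The gripper opens to 85 mm and grips with 20 to 120 N. Pads are 22 mm wide; open, the fingers measure 114 mm over their backs; the gripper's body (76 mm by 85 mm) begins 54 mm behind the grasp point. The pads swing forward as they close: fully open they stand 13 mm farther back than shut.
Start: joints at [-0.115, 0.359, 1.51, -0, 1.272, -0.115], TCP at [599.969, -0.004, 231.267] pointing down, gripper open.
Joint ranges: [-2.97, 2.97], [-1.01, 2.36], [0.21, 2.38], [-0.96, 4.11], [0.2, 2.71], [-2.98, 2.98]. Speed limits (rad/s): [2.39, 2.39, 3.14, 3.14, 3.14, 3.14].

### API

Orientations are given as a rotation vector (axis times angle).
In Python, from rig import r, imaging gives the robot as it stands.
- The arm moves only by the tool step_arm, never from a script. Its argument "moves" is a list of rows, each a list of 7 numbers: the shift along the tool's x, y, z in m, then the turn, a rotation vector about the tool's x, y, z in rad, then the opening, from -1 (shut) to 1 (fully open), so that 0 is half open. A call has 1 to 20 rows; each row is the pose to reach, as a shift and turn from the pose commanded when the call began, along the tool's axes at that moment; what a row does not reach only later rows make up. A row lasts 1/10 s, in which the tool goes at most 50 mm and 8.59 degrees, less where a joint would pass 70% of its speed; a pose out of reach is approached as far as the arm can. A call with a gripper value outside its range is refused whole. The fingers move at their own pace and stop on an object; "squeeze" is the grip in N (left out, the last holds). Time passes only in rows, so rows that repeat a pose let the fingers close. It gives the time, the measured TCP pose, the force and the opening at its end, in the units of the state.
- r.read_state(): the state, without advancing time (a new reading comes with each control period).
- imaging.get_image(name): name is "scene" or "side" or "wrist"; returns the picture (420x560x3 uint8, blue, green, red); there is no depth.
- imaging.get_calibration(name): a dict with "fx", "fy", "cx", "cy" (pixels), "dist" ([k1, k2, p1, p2, k3] as OpenCV has them; the pictures are not rectified), "R" (3x3) and "t" (3): a world point X has camera coordinates R X + t. Camera axes: x right, y down, z forward; pixel columns grow to the right and rows downward; lengths in mm; the calibration is good to about 2 mm. A picture is of the moment at which its call begins: read the wrist's pose just before it. get_calibration takes no time and is no camera call; for the wrist camera it gives the pose at the moment of the call.
- r.hand_in(): hands the job in, once; it reports no verdict.
The state is a dict: "t": time; "joint_pos": joint angles; "joint_velocities": joint speeds; "joint_torque": joint torques, N m; "ee_pos": TCP position; "orientation": TCP orientation; "wrist_force": force on the tool from outside, world axes, zero at the start; "moment": the same for the moment, N m; "finger_gap": finger opening in mm.
Only numpy, scipy, OpenCV 4.12 (cv2) and the standard library are available. Lean on these libraries where they do the work, as an engineer would, in place of code of your own. Each camera call takes 0.05 s, during which the arm holds its last target.

## Working session

There is one attempt and no reset: what is moved stays moved. The work goes in short steps, Python scripts to look and compute and a tool call to move; the robot and the scene stay as the last step left them, time stands still between calls to the robot, and variables do not carry over. Pictures are saved under pics/ and viewed, and the job is handed in when it is done.

Besides the shell and the picture viewer there is one more tool, called after "Call:" as name(argument=value, ...), one argument or row to a line, values as JSON. step_arm: Moves the arm, as the interface text tells. Its arguments: {"type":"object","properties":{"moves":{"type":"array","items":{"type":"array","items":{"type":"number"}}},"squeeze":{"type":"number"}},"required":["moves"]}

```bash
ls; mkdir -p pics
python3 - <<'E'
from rig import r, imaging
import cv2
for n in ("scene","side","wrist"):
    c=imaging.get_calibration(n); print(n,c)
    cv2.imwrite(f"pics/{n}0.png",imaging.get_image(n))
print(r.read_state(), r.grasp_offset)
E
```

```text
pics
scene {'fx': 485.6315702520893, 'fy': 485.6315702520893, 'cx': 288.83334000224886, 'cy': 206.91830449239126, 'dist': array([-0.122213,  0.      ,  0.      ,  0.      ,  0.      ]), 'R': array([[ 0.41118535,  0.91154857, -0.00241076],
       [ 0.635012  , -0.28833939, -0.71667298],
       [-0.65397735,  0.29315457, -0.69740521]]), 't': array([-228.61313444, -321.66917982, 1336.30423666])}
side {'fx': 506.65927439947677, 'fy': 506.65927439947677, 'cx': 276.41879978745294, 'cy': 214.54584177097772, 'dist': array([-0.13883046,  0.        ,  0.        ,  0.        ,  0.        ]), 'R': array([[-0.96824129, -0.24985536, -0.00900603],
       [-0.12187774,  0.50314041, -0.85556738],
       [ 0.21829939, -0.82729803, -0.51761312]]), 't': array([540.79151885, 106.10588639, 967.39501506])}
wrist {'fx': 325.6572344428293, 'fy': 325.6572344428293, 'cx': 279.01219980844166, 'cy': 208.36244491411625, 'dist': array([-0.02144567,  0.        ,  0.        ,  0.        ,  0.        ]), 'R': array([[ 9.99992744e-01, -9.35933648e-04, -3.69266188e-03],
       [ 1.73037388e-04, -9.57188221e-01,  2.89466198e-01],
       [-3.80549361e-03, -2.89464737e-01, -9.57181114e-01]]), 't': array([-597.98023821,  -37.70578833,  380.20933954])}
{'t': 0.15, 'joint_pos': array([-1.15111752e-01,  3.59356849e-01,  1.51121260e+00,  2.50948741e-05,
        1.27252487e+00, -1.15110412e-01]), 'joint_velocities': array([ 0.00059061, -0.00163424, -0.00391423,  0.00064804,  0.00099883,
       -0.0005076 ]), 'joint_torque': array([ 1.72794025e-04, -5.28028965e+01, -2.78930157e+01, -4.07995576e-04,
        8.21093854e-03, -1.54210170e-05]), 'ee_pos': array([5.99450975e+02, 5.77607498e-02, 2.30625453e+02]), 'orientation': array([-3.14139548e+00,  1.37171022e-05,  2.33873238e-03]), 'wrist_force': array([ 1.0778405 ,  0.44679414, -0.11521392]), 'moment': array([-0.03142209, -0.04251675, -0.0504142 ]), 'finger_gap': 85.33408563969502} 18.700000000000003
```

View pics/scene0.png

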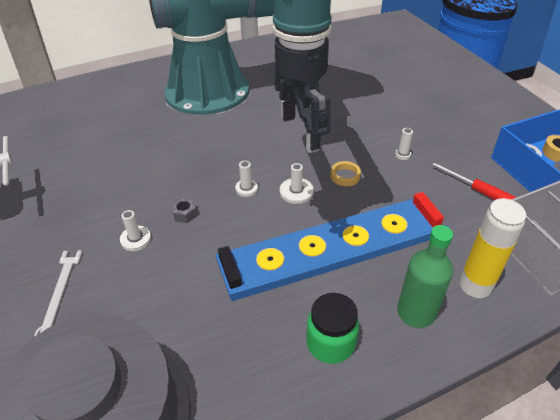

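View pics/side0.png

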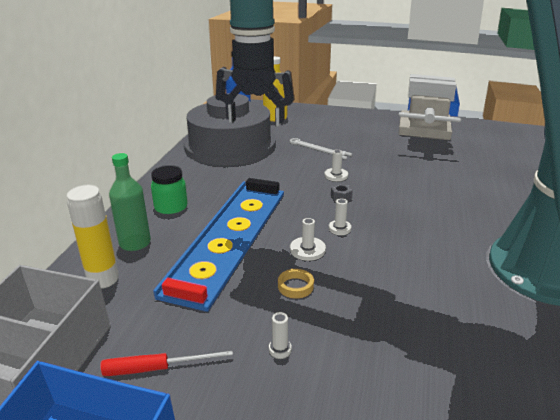

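View pics/wrist0.png

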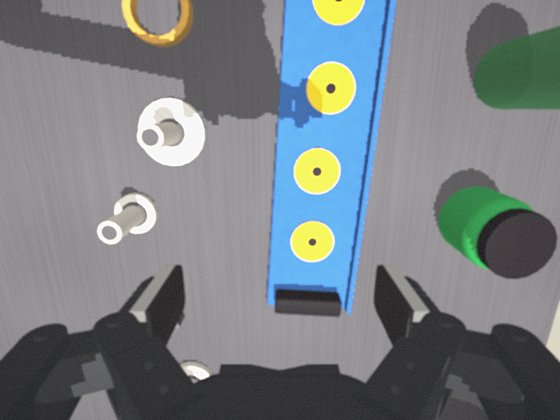

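The red block is at the +y end: it sits to the right in scene at (427,208), and the black block is at (230,266). The four drivers in scene are at about (132,230), (246,178), (296,183) and (404,145). Next I'll measure them.

```bash
cat > h.py <<'E'
from rig import r, imaging
import cv2, numpy as np
def ray(c,uv):
    K=np.array([[c['fx'],0,c['cx']],[0,c['fy'],c['cy']],[0,0,1]])
    p=cv2.undistortPoints(np.array(uv,float).reshape(-1,1,2),K,np.array(c['dist'])).reshape(-1,2)
    d=np.c_[p,np.ones(len(p))]@c['R']; o=-c['R'].T@c['t']
    return o,d
def onz(c,uv,z):
    o,d=ray(c,uv); return o+d*((z-o[2])/d[:,2])[:,None]
def pads(im,c,z=15):
    hsv=cv2.cvtColor(im,cv2.COLOR_BGR2HSV)
    m=cv2.inRange(hsv,(24,150,90),(36,255,255))
    cs,_=cv2.findContours(m,cv2.RETR_EXTERNAL,cv2.CHAIN_APPROX_NONE)
    out=[]
    for k in cs:
        if cv2.contourArea(k)<150: continue
        w=onz(c,cv2.convexHull(k).reshape(-1,2),z)[:,:2].astype(np.float32)
        wk=onz(c,k.reshape(-1,2),z)[:,:2].astype(np.float32)
        (e,ax,_)=cv2.fitEllipse(wk)
        out.append((k.reshape(-1,2).mean(0).round(),np.round(e,1),np.round(ax,1)))
    return out
def bright(im,lo=100):
    hsv=cv2.cvtColor(im,cv2.COLOR_BGR2HSV)
    return cv2.inRange(hsv,(0,0,lo),(180,60,255))
E
python3 - <<'E'
from h import *
for n in ("scene","side","wrist"):
    im=cv2.imread(f"pics/{n}0.png");c=imaging.get_calibration(n)
    print(n)
    for p in pads(im,c): print(*p)
for n,boxes in (("scene",[(132,230),(246,178),(296,183),(404,145)]),("side",[(337,165),(341,217),(308,240),(280,335)])):
    im=cv2.imread(f"pics/{n}0.png")
    o=[cv2.resize(im[v-35:v+35,u-35:u+35],None,fx=5.6,fy=5.6,interpolation=cv2.INTER_NEAREST) for u,v in boxes]
    cv2.imwrite(f"pics/z_{n}.png",np.vstack([np.hstack(o[:2]),np.hstack(o[2:])])[:600])
    cv2.imwrite(f"pics/z_{n}.png",cv2.resize(np.vstack([np.hstack(o[:2]),np.hstack(o[2:])]),(600,600)))
E
```

```text
scene
[270. 259.] [638.4 -75.5] [47.  47.9]
[312. 246.] [641.1   9.2] [46.5 47.8]
[487. 260.] [807.9 291.3] [ 72.3 136.1]
[355. 235.] [652.4  96.5] [46.6 47.7]
[394. 223.] [656.3 181.2] [47.1 47.8]
side
[202. 270.] [656.4 180.4] [46.7 47.8]
[220. 245.] [652.3  95.7] [46.1 47.5]
[ 94. 245.] [908.6 154.3] [ 74.1 213.5]
[238. 224.] [641.    8.1] [46.3 47. ]
[251. 205.] [637.9 -75.9] [46.2 46.8]
wrist
[312. 240.] [636.9 -74.9] [44.8 46.4]
[316. 170.] [639.7   9. ] [45.1 45.7]
[330.  88.] [651.   95.2] [46.1 46.6]
[337.   8.] [655.  167.7] [21.  48.2]
```

View pics/z_scene.png

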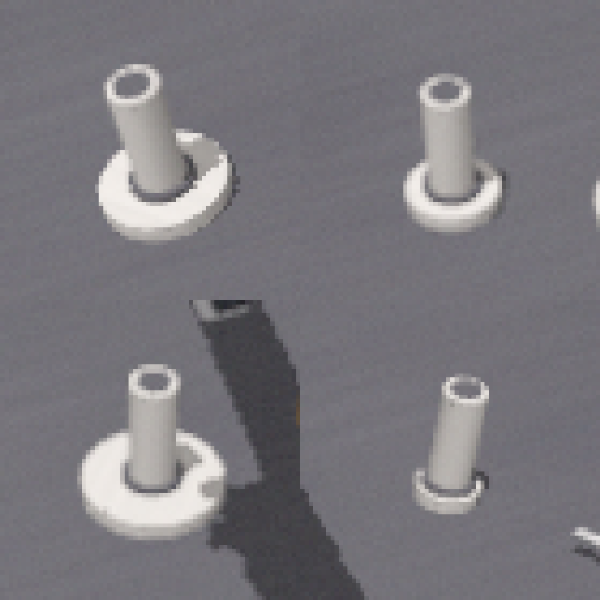

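View pics/z_side.png

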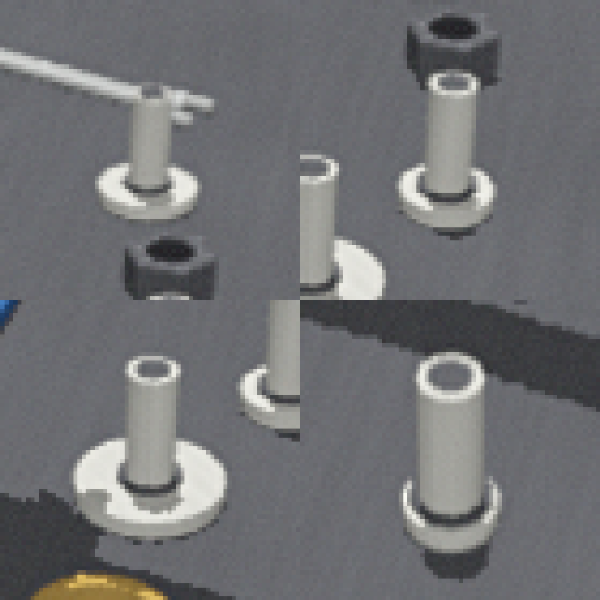

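Run:
```python
from h import *
S=imaging.get_calibration("scene");D=imaging.get_calibration("side")
su=[(128,214.8),(244.8,164.5),(296.9,166.7),(407.7,131)]
du=[(337.2,151),(341.7,201.6),(308.7,221.1),(280,317.7)]
for a,b in zip(su,du):
    o1,d1=ray(S,[a]);o2,d2=ray(D,[b]);d1=d1[0];d2=d2[0]
    s=np.linalg.lstsq(np.c_[d1,-d2],o2-o1,rcond=None)[0]
    p=o1+s[0]*d1;q=o2+s[1]*d2
    print(((p+q)/2).round(1),np.linalg.norm(p-q).round(1),onz(S,[a],70)[0].round(1),onz(D,[b],70)[0].round(1))
# disc: bright mask, hull on z=10, lowest part
for n,cc in (("scene",su),("side",du)):
    im=cv2.imread(f"pics/{n}0.png");m=bright(im,125);c=S if n=="scene" else D
    for u in cc:
        cs,_=cv2.findContours(m,cv2.RETR_EXTERNAL,cv2.CHAIN_APPROX_NONE)
        k=max(cs,key=lambda k:cv2.pointPolygonTest(k,(float(u[0]),float(u[1]+12)),True)).reshape(-1,2)
        i,j=k[:,0].argmin(),k[:,0].argmax()
        w=onz(c,[k[i]-[.5,0],k[j]+[.5,0]],8)
        print(n,u,"bbox",k.min(0),k.max(0),"width",np.linalg.norm(w[0]-w[1]).round(1),"mid",w.mean(0).round(1))
```

```text
[ 475.5 -292.4   71.1] 2.7 [ 476.1 -291.9   70. ] [ 475.2 -297.4   70. ]
[428.  -41.9  69.6] 1.5 [429.5 -41.9  70. ] [427.5 -42.2  70. ]
[479.8  51.9  70.6] 1.7 [480.3  52.4  70. ] [479.5  49.9  70. ]
[467.6 331.9  70.5] 2.0 [468.2 332.6  70. ] [467.  330.5  70. ]
scene (128, 214.8) bbox [119 209] [150 251] width 63.2 mid [ 472.1 -292.9    8. ]
scene (244.8, 164.5) bbox [235 160] [257 197] width 53.0 mid [427.3 -42.7   8. ]
scene (296.9, 166.7) bbox [279 163] [313 203] width 75.2 mid [474.6  53.4   8. ]
scene (407.7, 131) bbox [395 127] [412 159] width 84.8 mid [432.4 357.7   8. ]
side (337.2, 151) bbox [289 138] [351 180] width 205.5 mid [ 547.8 -450.3    8. ]
side (341.7, 201.6) bbox [328 199] [351 234] width 52.4 mid [429.3 -46.1   8. ]
side (308.7, 221.1) bbox [290 218] [325 260] width 75.6 mid [481.5  46.5   8. ]
side (280, 317.7) bbox [268 312] [291 358] width 38.5 mid [468.3 330.2   8. ]
```

Triangulated heights come out at 70–71 mm and the disc widths match, so the positions are:

| Driver | Position (x, y) | Pad | Pad position (x, y) |
|---|---|---|---|
| d72 | (480, 51.5) | P4 | (638, -75.6) |
| d60 | (475.5, -293) | P3 | (641, 8.7) |
| d48 | (428, -42) | P2 | (652, 96) |
| d36 | (467.5, 332) | P1 | (656, 181) |

I'll start with d72, hovering above it.

Call:
step_arm(
  moves=[
    [-0.06,-0.026,0.04,0,0,0,1],
    [-0.12,-0.0515,0.08,0,0,0,1],
    [-0.12,-0.0515,0.08,0,0,0,1],
    [-0.12,-0.0515,0.08,0,0,0,1],
    [-0.12,-0.0515,0.08,0,0,0,1],
    [-0.12,-0.0515,0.08,0,0,0,1],
  ],
  squeeze=60,
)

```text
t: 0.75
ee_pos: [481.9, 51.3, 152.0]
orientation: [3.141, 0.0, 0.004]
wrist_force: [0.2, 0.0, 0.3]
finger_gap: 85.4
```

```bash
cat > look.py <<'E'
from h import *
import sys
print({k:np.round(v,3) for k,v in r.read_state().items() if k in('t','ee_pos','orientation','finger_gap','wrist_force')})
for n in sys.argv[2:]:
    c=imaging.get_calibration(n); im=imaging.get_image(n)
    cv2.imwrite(f"pics/{n}{sys.argv[1]}.png",im); np.save(f"pics/{n}{sys.argv[1]}.npy",c,allow_pickle=True)
E
python3 look.py 1 wrist
```

```text
{'t': np.float64(0.75), 'ee_pos': array([481.854,  51.307, 152.036]), 'orientation': array([3.141, 0.   , 0.004]), 'wrist_force': array([0.209, 0.016, 0.328]), 'finger_gap': np.float64(85.409)}
```

View pics/wrist1.png

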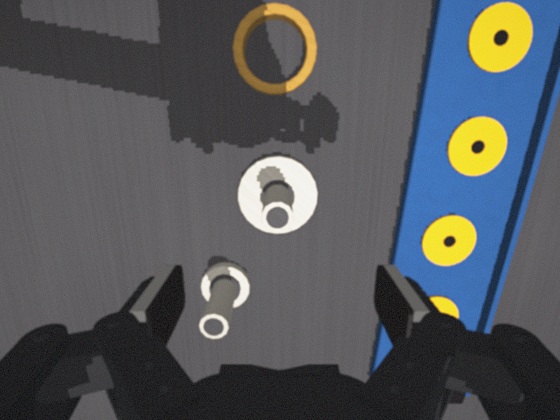

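The stem tops are visible: d72 at (277,216) and d48 at (213,326). The pad dots are at (449,241), (478,147) and (501,38).

Run:
```python
from h import *
c=np.load("pics/wrist1.npy",allow_pickle=True).item()
print(onz(c,[(277,216),(213,326)],70).round(1),onz(c,[(449,241),(478,147),(501,38)],15).round(1))
```

```text
[[479.9  51.1  70. ]
 [427.8 -42.8  70. ]] [[639.4   8.3  15. ]
 [651.5  94.8  15. ]
 [655.7 179.6  15. ]]
```

Call:
step_arm(
  moves=[
    [0,0,0.04,0,0,0,1],
    [0,0,0.08,0,0,0,1],
    [0,0,0.11,0,0,0,1],
    [0,0,0.126,0,0,0,1],
    [0,0,0.126,0,0,0,1],
    [0,0,0.126,0,0,0,1],
    [0,0,0.126,0,0,0,1],
  ],
)

```text
t: 1.5
ee_pos: [481.9, 51.3, 26.5]
orientation: [3.141, -0.0, 0.005]
wrist_force: [0.9, -0.0, -0.7]
finger_gap: 85.4
```

Call:
step_arm(
  moves=[
    [-0.002,0,0,0,0,0,1],
    [-0.002,0,0,0,0,0,-1],
    [-0.002,0,0,0,0,0,-1],
    [-0.002,0,0,0,0,0,-1],
    [-0.002,0,0,0,0,0,-1],
    [-0.002,0,0,0,0,0,-1],
    [-0.002,0,0,0,0,0,-1],
    [-0.002,0,0,0,0,0,-1],
    [-0.002,0,0,0,0,0,-1],
  ],
)

```text
t: 2.4
ee_pos: [478.4, 51.5, 25.6]
orientation: [3.142, 0.0, 0.001]
wrist_force: [-0.2, 1.2, 4.8]
finger_gap: 22.7
```

Call:
step_arm(
  moves=[
    [0,0,-0.02,0,0,0,-1],
    [0,0,-0.05,0,0,0,-1],
    [0,0,-0.09,0,0,0,-1],
    [0,0,-0.12,0,0,0,-1],
    [0,0,-0.12,0,0,0,-1],
    [0,0,-0.12,0,0,0,-1],
    [0,0,-0.12,0,0,0,-1],
  ],
)

```text
t: 3.1
ee_pos: [476.6, 51.5, 143.9]
orientation: [-3.141, 0.0, 0.005]
wrist_force: [-0.8, 1.0, -2.3]
finger_gap: 22.6
```

```bash
python3 look.py 2 wrist; python3 look.py 3 scene
```

```text
{'t': np.float64(3.1), 'ee_pos': array([476.579,  51.516, 143.9  ]), 'orientation': array([-3.141,  0.   ,  0.005]), 'wrist_force': array([-0.85 ,  1.036, -2.313]), 'finger_gap': np.float64(22.633)}
{'t': np.float64(3.15), 'ee_pos': array([476.441,  51.529, 143.671]), 'orientation': array([-3.141,  0.   ,  0.006]), 'wrist_force': array([ 0.372,  0.452, -2.604]), 'finger_gap': np.float64(22.784)}
```

View pics/wrist2.png

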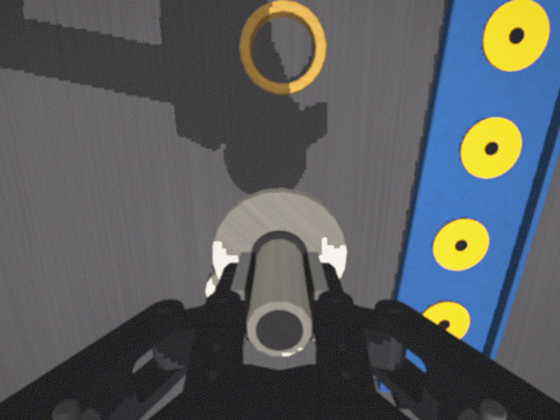

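View pics/scene3.png

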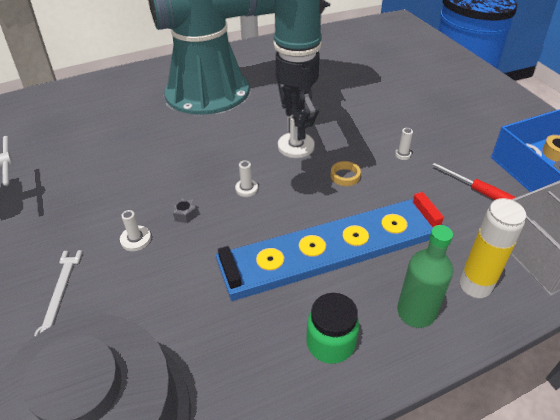

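Run:
```python
from h import *
c=np.load("pics/wrist2.npy",allow_pickle=True).item()
print(onz(c,[(280,329)],188.3).round(1),onz(c,[(461,245),(491,149),(516,36)],15).round(1))
```

```text
[[476.6  50.7 188.3]] [[639.8   8.4  15. ]
 [651.1  94.4  15. ]
 [655.2 179.6  15. ]]
```

Call:
step_arm(
  moves=[
    [0.008,0.006,0,0,0,0,-1],
    [0.025,0.02,0,0,0,0,-1],
    [0.05,0.04,0,0,0,0,-1],
    [0.075,0.06,0,0,0,0,-1],
    [0.1,0.08,0,0,0,0,-1],
    [0.125,0.1,0,0,0,0,-1],
    [0.145,0.115,0,0,0,0,-1],
    [0.155,0.122,0,0,0,0,-1],
    [0.161,0.1265,0,0,0,0,-1],
    [0.161,0.1265,0.03,0,0,0,-1],
    [0.161,0.1265,0.06,0,0,0,-1],
    [0.161,0.1265,0.08,0,0,0,-1],
    [0.161,0.1265,0.09,0,0,0,-1],
    [0.161,0.1265,0.09,0,0,0,-1],
    [0.161,0.1265,0.09,0,0,0,-1],
    [0.161,0.1265,0.09,0,0,0,-1],
  ],
)

```text
t: 4.8
ee_pos: [640.0, -75.1, 56.7]
orientation: [3.141, 0.0, 0.004]
wrist_force: [-0.3, -1.4, -2.6]
finger_gap: 22.5
```

```bash
python3 look.py 4 wrist scene side
```

```text
{'t': np.float64(4.8), 'ee_pos': array([640.024, -75.133,  56.704]), 'orientation': array([3.141, 0.   , 0.004]), 'wrist_force': array([-0.323, -1.422, -2.589]), 'finger_gap': np.float64(22.46)}
```

View pics/side4.png

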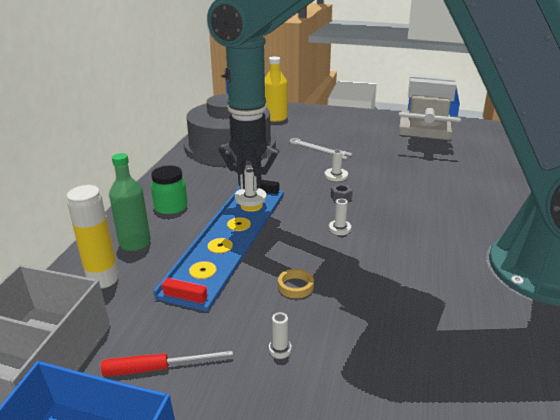

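Call:
step_arm(
  moves=[
    [-0.002,0,0.005,0,0,0,-1],
    [-0.002,0,0.01,0,0,0,-1],
    [-0.002,0,0.0135,0,0,0,-1],
    [-0.002,0,0.0135,0,0,0,-1],
    [-0.002,0,0.0135,0,0,0,-1],
    [-0.002,0,0.0135,0,0,0,-1],
  ],
)

```text
t: 5.55
ee_pos: [637.0, -75.0, 41.7]
orientation: [-3.142, -0.0, 0.0]
wrist_force: [0.2, 0.2, -2.2]
finger_gap: 22.6
```

Call:
step_arm(
  moves=[
    [0.001,0,0.001,0,0,0,-1],
    [0.001,0,0.0015,0,0,0,-1],
    [0.001,0,0.0015,0,0,0,-1],
    [0.001,0,0.0015,0,0,0,-1],
    [0.001,0,0.0015,0,0,0,-1],
  ],
)

```text
t: 6.05
ee_pos: [638.2, -75.0, 40.7]
orientation: [3.141, 0.0, 0.001]
wrist_force: [-1.3, 0.7, 4.5]
finger_gap: 22.6
```

```bash
python3 look.py 5 wrist side
```

```text
{'t': np.float64(6.05), 'ee_pos': array([638.208, -75.022,  40.718]), 'orientation': array([3.141e+00, 0.000e+00, 1.000e-03]), 'wrist_force': array([-1.324,  0.695,  4.474]), 'finger_gap': np.float64(22.626)}
```

View pics/side5.png

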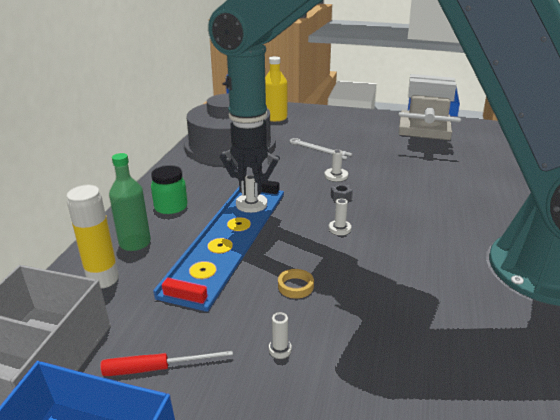

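View pics/wrist5.png

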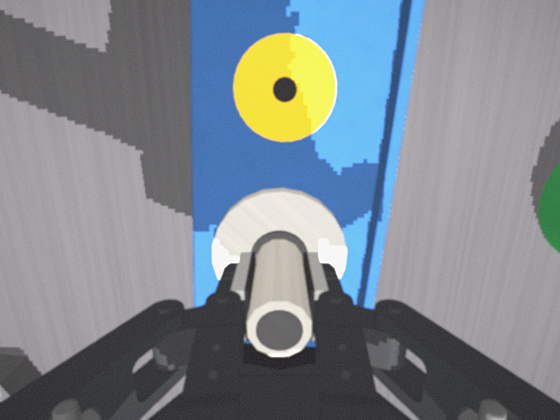

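Contact is confirmed: the vertical force went from -2.5 N to +4.5 N at the expected height. I'll release and lift.

Call:
step_arm(
  moves=[
    [0,0,0,0,0,0,-0.4],
    [0,0,0,0,0,0,0.2],
    [0,0,0,0,0,0,0.8],
    [0,0,0,0,0,0,1],
    [0,0,0,0,0,0,1],
    [0,0,-0.02,0,0,0,1],
    [0,0,-0.06,0,0,0,1],
    [0,0,-0.1,0,0,0,1],
    [0,0,-0.11,0,0,0,1],
  ],
)

```text
t: 7.05
ee_pos: [641.0, -75.6, 155.1]
orientation: [3.14, 0.0, 0.012]
wrist_force: [-0.4, 0.0, 1.2]
finger_gap: 85.6
```

Call:
step_arm(
  moves=[
    [-0.025,0.035,0,0,0,0,1],
    [-0.05,0.07,0,0,0,0,1],
    [-0.08,0.11,0,0,0,0,1],
    [-0.11,0.15,0,0,0,0,1],
    [-0.14,0.19,0,0,0,0,1],
    [-0.1625,0.218,0,0,0,0,1],
    [-0.1625,0.218,0,0,0,0,1],
    [-0.1625,0.218,0,0,0,0,1],
    [-0.1625,0.218,0,0,0,0,1],
    [-0.1625,0.218,0,0,0,0,1],
  ],
)

```text
t: 8.05
ee_pos: [476.2, -291.9, 150.1]
orientation: [-3.141, -0.003, 0.0]
wrist_force: [-0.5, -0.4, -0.8]
finger_gap: 85.4
```

```bash
python3 look.py 6 wrist scene side
```

```text
{'t': np.float64(8.05), 'ee_pos': array([ 476.18 , -291.909,  150.103]), 'orientation': array([-3.141e+00, -3.000e-03,  0.000e+00]), 'wrist_force': array([-0.483, -0.434, -0.836]), 'finger_gap': np.float64(85.364)}
```

View pics/wrist6.png

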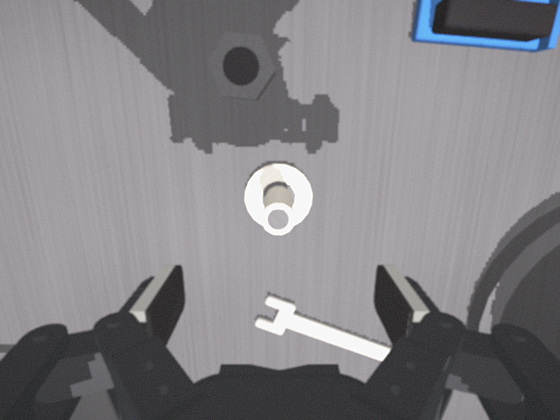

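View pics/scene6.png

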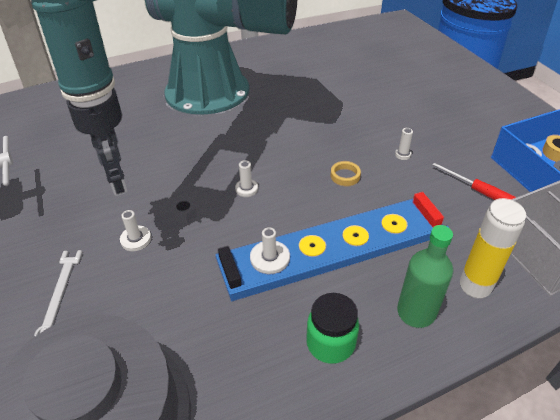

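View pics/side6.png

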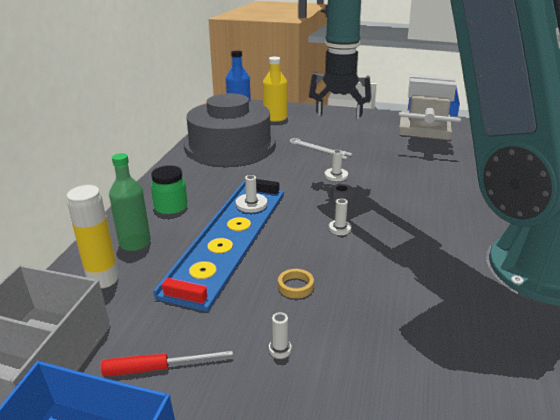

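d72 stands upright on P4. The wrist view shows the d60 stem top at (278,219).

```bash
cat > tops.py <<'E'
# stem top: dark bore inside bright ring -> use whole top: find bore contour near guess
from h import *
import sys
def bore(im,g,rad=9):
    u,v=map(int,g); s=im[v-rad:v+rad+1,u-rad:u+rad+1]
    s=cv2.cvtColor(cv2.resize(s,None,fx=8,fy=8,interpolation=cv2.INTER_CUBIC),cv2.COLOR_BGR2GRAY)
    return s
E
python3 - <<'E'
from h import *
c=np.load("pics/wrist6.npy",allow_pickle=True).item()
print(onz(c,[(278,219)],70).round(1))
a=cv2.imread("pics/scene6.png")[215:285,235:305];b=cv2.imread("pics/side6.png")[165:235,215:285]
cv2.imwrite("pics/zz6.png",cv2.resize(np.hstack([a,b]),(800,400),interpolation=cv2.INTER_NEAREST))
E
```

```text
[[ 474.7 -293.7   70. ]]
```

View pics/zz6.png

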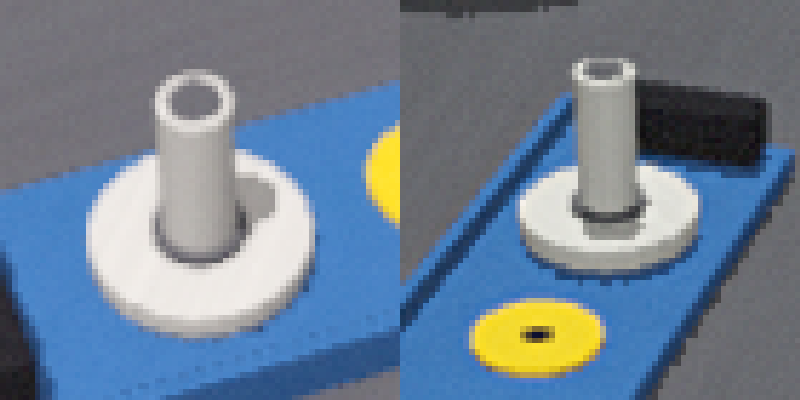

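Run:
```python
from h import *
print(onz(imaging.get_calibration("scene"),[(268.6,232)],85).round(1),onz(imaging.get_calibration("side"),[(250.4,176.9)],85).round(1))
```

```text
[[636.9 -74.6  85. ]] [[637.9 -78.5  85. ]]
```

d72 is within about 1–1.5 mm of its pad centre. Now picking d60.

Call:
step_arm(
  moves=[
    [0,0,0.04,0,0,0,1],
    [0,0,0.08,0,0,0,1],
    [0,0,0.11,0,0,0,1],
    [0,0.0005,0.125,0,0,0,1],
    [0,0.0005,0.125,0,0,0,1],
    [0,0.0005,0.125,0,0,0,1],
    [0,0.0005,0.125,0,0,0,1],
    [0,0.0005,0.125,0,0,0,1],
  ],
)

```text
t: 9.0
ee_pos: [476.4, -294.1, 26.6]
orientation: [3.14, 0.0, 0.003]
wrist_force: [-0.1, 0.3, 0.1]
finger_gap: 85.0
```

Call:
step_arm(
  moves=[
    [0,0,0,0,0,0,-1],
    [0,0,0,0,0,0,-1],
    [0,0,0,0,0,0,-1],
    [0,0,0,0,0,0,-1],
    [0,0,0,0,0,0,-1],
    [0,0,0,0,0,0,-1],
    [0,0,0,0,0,0,-1],
    [0,0,0,0,0,0,-1],
  ],
)

```text
t: 9.8
ee_pos: [475.4, -293.6, 25.5]
orientation: [3.142, 0.0, -0.0]
wrist_force: [-1.8, 0.3, 5.0]
finger_gap: 22.8
```

Call:
step_arm(
  moves=[
    [0,0,-0.02,0,0,0,-1],
    [0,0,-0.05,0,0,0,-1],
    [0,0,-0.09,0,0,0,-1],
    [0,0,-0.12,0,0,0,-1],
    [0,0,-0.14,0,0,0,-1],
    [0,0,-0.14,0,0,0,-1],
    [0,0,-0.14,0,0,0,-1],
    [0,0,-0.14,0,0,0,-1],
  ],
)

```text
t: 10.6
ee_pos: [474.4, -292.7, 163.6]
orientation: [-3.14, 0.0, 0.004]
wrist_force: [0.7, -0.5, -2.2]
finger_gap: 22.5
```

```bash
python3 look.py 7 wrist
```

```text
{'t': np.float64(10.6), 'ee_pos': array([ 474.438, -292.674,  163.56 ]), 'orientation': array([-3.14 ,  0.   ,  0.004]), 'wrist_force': array([ 0.689, -0.481, -2.246]), 'finger_gap': np.float64(22.538)}
```

View pics/wrist7.png

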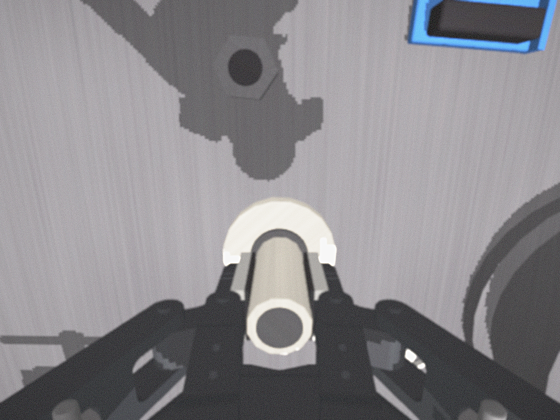

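Call:
step_arm(
  moves=[
    [0.005,-0.01,0,0,0,0,-1],
    [0.016,-0.03,0,0,0,0,-1],
    [0.033,-0.06,0,0,0,0,-1],
    [0.05,-0.091,0,0,0,0,-1],
    [0.066,-0.121,0,0,0,0,-1],
    [0.083,-0.151,0,0,0,0,-1],
    [0.099,-0.181,0,0,0,0,-1],
    [0.116,-0.211,0,0,0,0,-1],
    [0.132,-0.242,0,0,0,0,-1],
    [0.149,-0.272,0,0,0,0,-1],
    [0.158,-0.29,0,0,0,0,-1],
    [0.165,-0.302,0.01,0,0,0,-1],
    [0.165,-0.302,0.03,0,0,0,-1],
    [0.165,-0.302,0.06,0,0,0,-1],
    [0.165,-0.302,0.09,0,0,0,-1],
    [0.165,-0.302,0.11,0,0,0,-1],
    [0.165,-0.302,0.12,0,0,0,-1],
    [0.165,-0.302,0.12,0,0,0,-1],
    [0.165,-0.302,0.12,0,0,0,-1],
    [0.165,-0.302,0.12,0,0,0,-1],
  ],
)

```text
t: 12.65
ee_pos: [641.5, 8.4, 46.5]
orientation: [3.141, -0.0, 0.003]
wrist_force: [0.3, -1.0, -2.1]
finger_gap: 22.9
```

Call:
step_arm(
  moves=[
    [0,0,0.002,0,0,0,-1],
    [0,0,0.003,0,0,0,-1],
    [0,0,0.004,0,0,0,-1],
    [0,0,0.005,0,0,0,-1],
    [0,0,0.005,0,0,0,-1],
    [0,0,0.005,0,0,0,-1],
  ],
)

```text
t: 13.25
ee_pos: [640.6, 8.5, 40.5]
orientation: [3.142, -0.0, 0.0]
wrist_force: [-0.7, 0.1, 2.5]
finger_gap: 22.7
```

```bash
python3 look.py 8 wrist side
```

```text
{'t': np.float64(13.25), 'ee_pos': array([640.554,   8.47 ,  40.547]), 'orientation': array([ 3.142, -0.   ,  0.   ]), 'wrist_force': array([-0.674,  0.136,  2.479]), 'finger_gap': np.float64(22.666)}
```

View pics/side8.png

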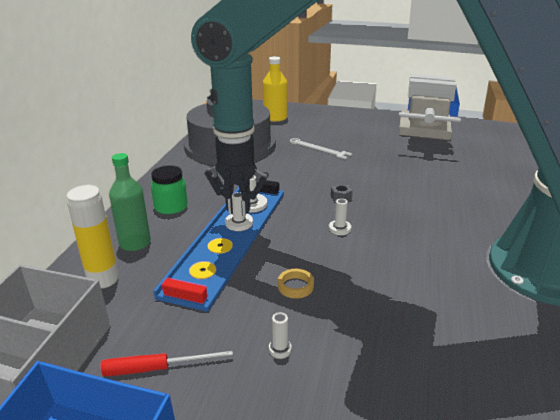

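View pics/wrist8.png

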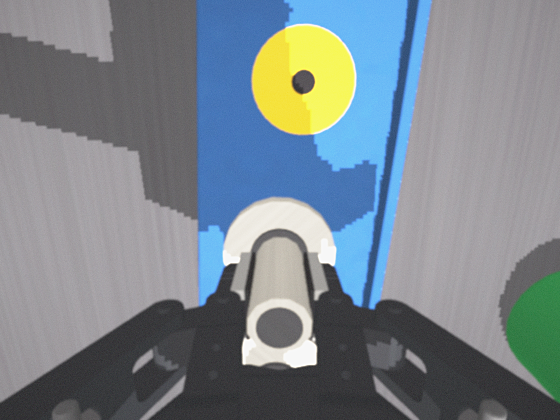

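d60 has touched down (+2.5 N) on P3. I'll release and go over d48.

Call:
step_arm(
  moves=[
    [0,0,0,0,0,0,-0.4],
    [0,0,0,0,0,0,0.2],
    [0,0,0,0,0,0,0.8],
    [0,0,0,0,0,0,1],
    [0,0,0,0,0,0,1],
    [0,0,-0.02,0,0,0,1],
    [0,0,-0.06,0,0,0,1],
    [0,0,-0.1,0,0,0,1],
    [0,0,-0.11,0,0,0,1],
    [-0.02,0.005,-0.11,0,0,0,1],
    [-0.06,0.015,-0.11,0,0,0,1],
    [-0.1,0.025,-0.11,0,0,0,1],
    [-0.14,0.035,-0.11,0,0,0,1],
    [-0.18,0.045,-0.11,0,0,0,1],
    [-0.2125,0.0508,-0.11,0,0,0,1],
    [-0.2125,0.0508,-0.11,0,0,0,1],
    [-0.2125,0.0508,-0.11,0,0,0,1],
    [-0.2125,0.0508,-0.11,0,0,0,1],
    [-0.2125,0.0508,-0.11,0,0,0,1],
    [-0.2125,0.0508,-0.11,0,0,0,1],
  ],
)

```text
t: 15.35
ee_pos: [429.0, -42.3, 150.2]
orientation: [3.142, 0.001, 0.0]
wrist_force: [-1.0, 0.6, -0.2]
finger_gap: 85.7
```

```bash
python3 look.py 9 wrist side scene
```

```text
{'t': np.float64(15.35), 'ee_pos': array([428.962, -42.275, 150.226]), 'orientation': array([3.142e+00, 1.000e-03, 0.000e+00]), 'wrist_force': array([-0.953,  0.59 , -0.225]), 'finger_gap': np.float64(85.691)}
```

View pics/wrist9.png

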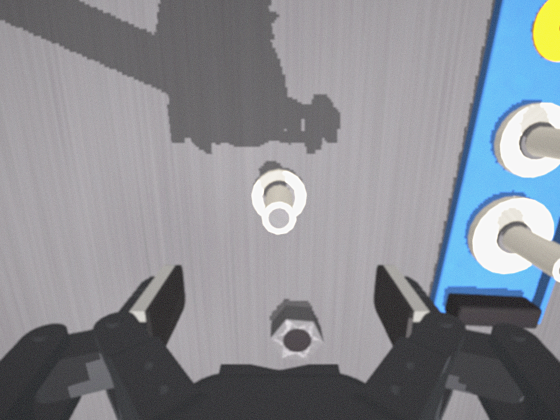

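View pics/scene9.png

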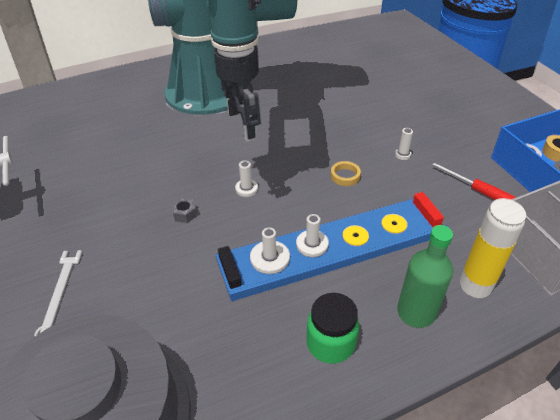

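Call:
step_arm(
  moves=[
    [0,0,0.04,0,0,0,1],
    [0,0,0.08,0,0,0,1],
    [0,0,0.11,0,0,0,1],
    [0,0.0005,0.125,0,0,0,1],
    [0,0.0005,0.125,0,0,0,1],
    [0,0.0005,0.125,0,0,0,1],
    [0,0.0005,0.125,0,0,0,1],
    [0,0.0005,0.125,0,0,0,1],
  ],
)

```text
t: 16.3
ee_pos: [428.9, -43.0, 26.3]
orientation: [3.141, 0.0, 0.003]
wrist_force: [0.7, -0.3, -0.1]
finger_gap: 85.1
```

Call:
step_arm(
  moves=[
    [0,0,0,0,0,0,-1],
    [0,0,0,0,0,0,-1],
    [0,0,0,0,0,0,-1],
    [0,0,0,0,0,0,-1],
    [0,0,0,0,0,0,-1],
    [0,0,0,0,0,0,-1],
    [0,0,0,0,0,0,-1],
    [0,0,0,0,0,0,-1],
  ],
)

```text
t: 17.1
ee_pos: [428.0, -42.8, 25.5]
orientation: [3.142, 0.0, 0.0]
wrist_force: [-0.7, -0.6, 4.2]
finger_gap: 22.4
```

Call:
step_arm(
  moves=[
    [0,0,-0.02,0,0,0,-1],
    [0,0,-0.05,0,0,0,-1],
    [0,0,-0.09,0,0,0,-1],
    [0,0,-0.12,0,0,0,-1],
    [0,0,-0.14,0,0,0,-1],
    [0,0,-0.14,0,0,0,-1],
    [0,0,-0.14,0,0,0,-1],
    [0,0,-0.14,0,0,0,-1],
  ],
)

```text
t: 17.9
ee_pos: [426.8, -42.5, 164.0]
orientation: [-3.141, 0.0, 0.004]
wrist_force: [0.8, 0.1, -1.1]
finger_gap: 23.1
```

```bash
python3 look.py 10 wrist
python3 - <<'E'
from h import *
c=np.load("pics/wrist9.npy",allow_pickle=True).item()
print(onz(c,[(279,218.5)],70).round(1))
E
```

```text
{'t': np.float64(17.9), 'ee_pos': array([426.834, -42.493, 164.037]), 'orientation': array([-3.141,  0.   ,  0.004]), 'wrist_force': array([ 0.794,  0.13 , -1.087]), 'finger_gap': np.float64(23.147)}
[[428.3 -43.8  70. ]]
```

View pics/wrist10.png

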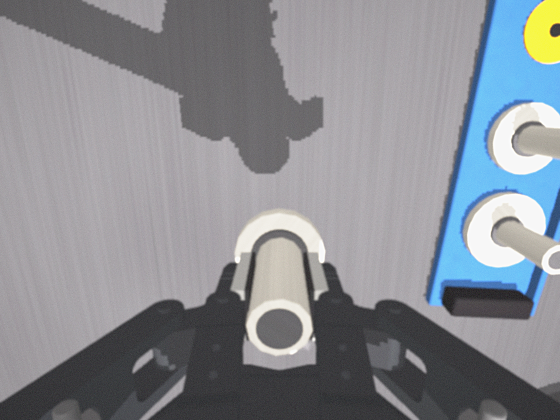

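Call:
step_arm(
  moves=[
    [0.008,-0.005,0,0,0,0,-1],
    [0.024,-0.015,0,0,0,0,-1],
    [0.048,-0.03,0,0,0,0,-1],
    [0.072,-0.045,0,0,0,0,-1],
    [0.096,-0.06,0,0,0,0,-1],
    [0.12,-0.0745,0,0,0,0,-1],
    [0.144,-0.0894,0,0,0,0,-1],
    [0.168,-0.104,0,0,0,0,-1],
    [0.192,-0.119,0,0,0,0,-1],
    [0.212,-0.132,0,0,0,0,-1],
    [0.221,-0.137,0,0,0,0,-1],
    [0.224,-0.139,0.01,0,0,0,-1],
    [0.224,-0.139,0.03,0,0,0,-1],
    [0.224,-0.139,0.06,0,0,0,-1],
    [0.224,-0.139,0.09,0,0,0,-1],
    [0.224,-0.139,0.11,0,0,0,-1],
    [0.224,-0.139,0.12,0,0,0,-1],
    [0.224,-0.139,0.12,0,0,0,-1],
    [0.224,-0.139,0.12,0,0,0,-1],
    [0.224,-0.139,0.12,0,0,0,-1],
  ],
)

```text
t: 19.95
ee_pos: [652.9, 96.1, 46.6]
orientation: [-3.142, 0.0, -0.003]
wrist_force: [-0.2, 0.2, -1.2]
finger_gap: 22.8
```

Call:
step_arm(
  moves=[
    [0,0,0.002,0,0,0,-1],
    [0,0,0.003,0,0,0,-1],
    [0,0,0.004,0,0,0,-1],
    [0,0,0.005,0,0,0,-1],
    [0,0,0.005,0,0,0,-1],
    [0,0,0.005,0,0,0,-1],
  ],
)

```text
t: 20.55
ee_pos: [652.1, 96.2, 40.6]
orientation: [-3.142, -0.0, -0.0]
wrist_force: [-1.0, 0.2, 2.8]
finger_gap: 22.6
```

```bash
python3 look.py 11 scene side
```

```text
{'t': np.float64(20.55), 'ee_pos': array([652.068,  96.235,  40.57 ]), 'orientation': array([-3.142, -0.   , -0.   ]), 'wrist_force': array([-1.029,  0.208,  2.774]), 'finger_gap': np.float64(22.637)}
```

View pics/side11.png

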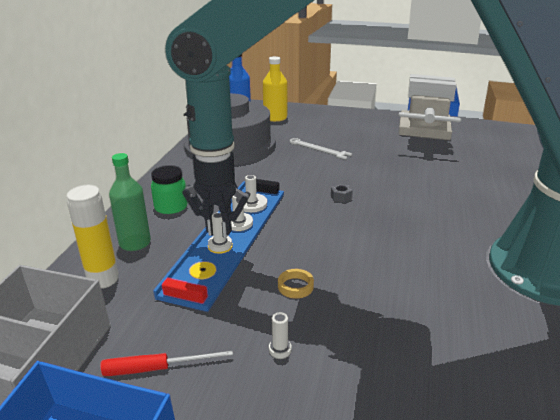

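Call:
step_arm(
  moves=[
    [0,0,0,0,0,0,-0.4],
    [0,0,0,0,0,0,0.2],
    [0,0,0,0,0,0,0.8],
    [0,0,0,0,0,0,1],
    [0,0,0,0,0,0,1],
    [0,0,-0.02,0,0,0,1],
    [0,0,-0.06,0,0,0,1],
    [0,0,-0.1,0,0,0,1],
    [0,0,-0.11,0,0,0,1],
    [-0.016,-0.02,-0.11,0,0,0,1],
    [-0.04,-0.05,-0.11,0,0,0,1],
    [-0.07,-0.09,-0.11,0,0,0,1],
    [-0.1,-0.13,-0.11,0,0,0,1],
    [-0.13,-0.17,-0.11,0,0,0,1],
    [-0.16,-0.21,-0.11,0,0,0,1],
    [-0.1845,-0.236,-0.11,0,0,0,1],
    [-0.1845,-0.236,-0.11,0,0,0,1],
    [-0.1845,-0.236,-0.11,0,0,0,1],
    [-0.1845,-0.236,-0.11,0,0,0,1],
    [-0.1845,-0.236,-0.11,0,0,0,1],
  ],
)

```text
t: 22.65
ee_pos: [468.5, 331.2, 150.1]
orientation: [3.141, -0.003, 0.0]
wrist_force: [0.3, -0.1, 0.5]
finger_gap: 85.2
```

```bash
python3 look.py 12 wrist side scene
```

```text
{'t': np.float64(22.65), 'ee_pos': array([468.467, 331.227, 150.128]), 'orientation': array([ 3.141e+00, -3.000e-03,  0.000e+00]), 'wrist_force': array([ 0.328, -0.113,  0.475]), 'finger_gap': np.float64(85.154)}
```

View pics/wrist12.png

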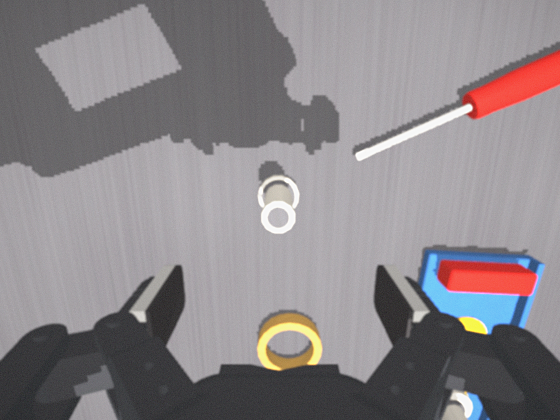

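View pics/scene12.png

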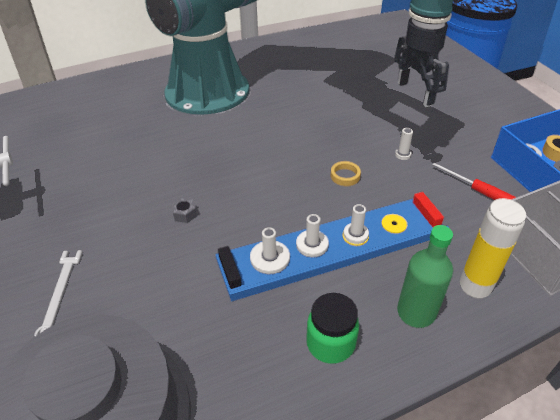

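d60 and d48 are upright on P3 and P2. The d36 top is at (278,217) in the wrist view, and the ring and screwdriver are clear.

Run:
```python
from h import *
c=np.load("pics/wrist12.npy",allow_pickle=True).item()
print(onz(c,[(278,217)],70).round(1))
```

```text
[[467.1 330.9  70. ]]
```

Call:
step_arm(
  moves=[
    [0,0,0.04,0,0,0,1],
    [0,0,0.08,0,0,0,1],
    [0,0,0.11,0,0,0,1],
    [0,0.001,0.125,0,0,0,1],
    [0,0.001,0.125,0,0,0,1],
    [0,0.001,0.125,0,0,0,1],
    [0,0.001,0.125,0,0,0,1],
    [0,0.001,0.125,0,0,0,1],
  ],
)

```text
t: 23.6
ee_pos: [468.5, 331.7, 26.6]
orientation: [-3.14, 0.0, -0.003]
wrist_force: [0.1, 0.2, -0.1]
finger_gap: 85.2
```

Call:
step_arm(
  moves=[
    [0,0,0,0,0,0,-1],
    [0,0,0,0,0,0,-1],
    [0,0,0,0,0,0,-1],
    [0,0,0,0,0,0,-1],
    [0,0,0,0,0,0,-1],
    [0,0,0,0,0,0,-1],
    [0,0,0,0,0,0,-1],
    [0,0,0,0,0,0,-1],
  ],
)

```text
t: 24.4
ee_pos: [467.6, 331.3, 25.5]
orientation: [-3.141, 0.0, -0.0]
wrist_force: [-0.9, 0.2, 5.1]
finger_gap: 22.7
```

Call:
step_arm(
  moves=[
    [0,0,-0.02,0,0,0,-1],
    [0,0,-0.05,0,0,0,-1],
    [0,0,-0.09,0,0,0,-1],
    [0,0,-0.12,0,0,0,-1],
    [0,0,-0.14,0,0,0,-1],
    [0,0,-0.14,0,0,0,-1],
    [0,0,-0.14,0,0,0,-1],
    [0,0,-0.14,0,0,0,-1],
  ],
)

```text
t: 25.2
ee_pos: [466.2, 330.5, 163.4]
orientation: [3.14, -0.0, -0.005]
wrist_force: [-0.0, -0.4, -1.1]
finger_gap: 22.6
```

```bash
python3 look.py 13 wrist
```

```text
{'t': np.float64(25.2), 'ee_pos': array([466.206, 330.499, 163.388]), 'orientation': array([ 3.14 , -0.   , -0.005]), 'wrist_force': array([-0.047, -0.36 , -1.054]), 'finger_gap': np.float64(22.56)}
```

View pics/wrist13.png

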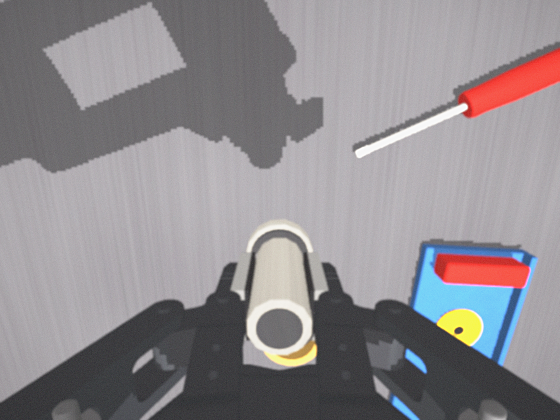

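Call:
step_arm(
  moves=[
    [0.006,0.005,0,0,0,0,-1],
    [0.02,0.016,0,0,0,0,-1],
    [0.04,0.032,0,0,0,0,-1],
    [0.06,0.048,0,0,0,0,-1],
    [0.08,0.064,0,0,0,0,-1],
    [0.1,0.08,0,0,0,0,-1],
    [0.12,0.096,0,0,0,0,-1],
    [0.14,0.112,0,0,0,0,-1],
    [0.16,0.128,0,0,0,0,-1],
    [0.178,0.142,0,0,0,0,-1],
    [0.186,0.148,0,0,0,0,-1],
    [0.1885,0.15,0.01,0,0,0,-1],
    [0.1885,0.15,0.03,0,0,0,-1],
    [0.1885,0.15,0.06,0,0,0,-1],
    [0.1885,0.15,0.09,0,0,0,-1],
    [0.1885,0.15,0.11,0,0,0,-1],
    [0.1885,0.15,0.12,0,0,0,-1],
    [0.1885,0.15,0.12,0,0,0,-1],
    [0.1885,0.15,0.12,0,0,0,-1],
    [0.1885,0.15,0.12,0,0,0,-1],
  ],
)

```text
t: 27.25
ee_pos: [657.0, 181.6, 46.7]
orientation: [-3.141, -0.0, -0.004]
wrist_force: [-0.7, 0.1, -2.3]
finger_gap: 22.6
```

Call:
step_arm(
  moves=[
    [0,0,0.002,0,0,0,-1],
    [0,0,0.003,0,0,0,-1],
    [0,0,0.004,0,0,0,-1],
    [0,0,0.005,0,0,0,-1],
    [0,0,0.005,0,0,0,-1],
    [0,0,0.005,0,0,0,-1],
  ],
)

```text
t: 27.85
ee_pos: [656.1, 181.2, 40.6]
orientation: [-3.142, 0.0, -0.0]
wrist_force: [-0.1, -0.7, 2.4]
finger_gap: 22.8
```

```bash
python3 look.py 14 scene side
```

```text
{'t': np.float64(27.85), 'ee_pos': array([656.068, 181.175,  40.589]), 'orientation': array([-3.142,  0.   , -0.   ]), 'wrist_force': array([-0.075, -0.663,  2.406]), 'finger_gap': np.float64(22.841)}
```

View pics/side14.png

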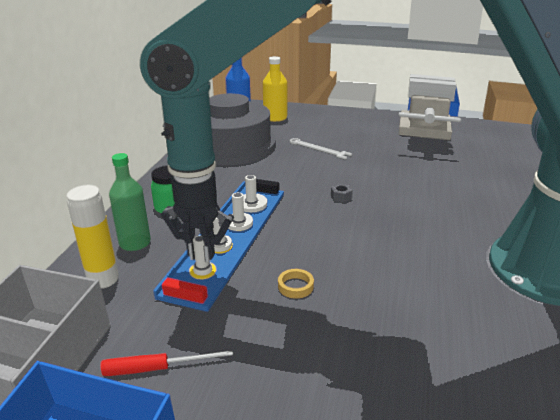

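Call:
step_arm(
  moves=[
    [0,0,0,0,0,0,-0.4],
    [0,0,0,0,0,0,0.2],
    [0,0,0,0,0,0,0.8],
    [0,0,0,0,0,0,1],
    [0,0,0,0,0,0,1],
    [0,0,-0.02,0,0,0,1],
    [0,0,-0.06,0,0,0,1],
    [0,0,-0.1,0,0,0,1],
    [0,0.03,-0.14,0,0,0,1],
    [0,0.06,-0.17,0,0,0,1],
    [-0.01,0.1,-0.2,0,0,0,1],
    [-0.01,0.14,-0.22,0,0,0,1],
    [-0.01,0.17,-0.22,0,0,0,1],
    [-0.01,0.17,-0.22,0,0,0,1],
    [-0.01,0.17,-0.22,0,0,0,1],
    [-0.01,0.17,-0.22,0,0,0,1],
    [-0.01,0.17,-0.22,0,0,0,1],
    [-0.01,0.17,-0.22,0,0,0,1],
    [-0.01,0.17,-0.22,0,0,0,1],
  ],
)

```text
t: 29.85
ee_pos: [645.9, 12.0, 260.0]
orientation: [-3.141, -0.002, 0.001]
wrist_force: [0.6, 0.5, -0.6]
finger_gap: 85.5
```

```bash
python3 look.py 15 wrist side scene
python3 - <<'E'
from h import *
a=cv2.imread("pics/scene15.png")[185:285,220:420]
cv2.imwrite("pics/z15.png",cv2.resize(a,(800,400),interpolation=cv2.INTER_NEAREST))
E
```

```text
{'t': np.float64(29.85), 'ee_pos': array([645.895,  12.003, 259.984]), 'orientation': array([-3.141e+00, -2.000e-03,  1.000e-03]), 'wrist_force': array([ 0.605,  0.492, -0.555]), 'finger_gap': np.float64(85.509)}
```

View pics/wrist15.png

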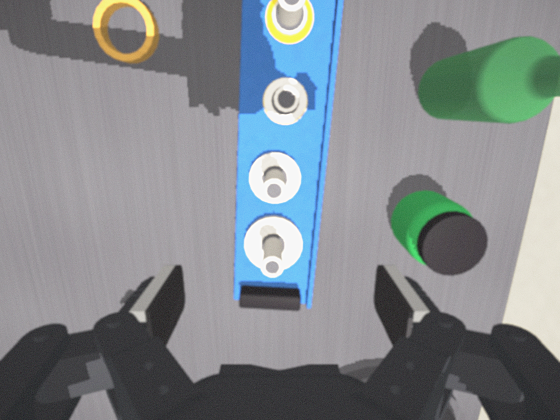

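View pics/z15.png

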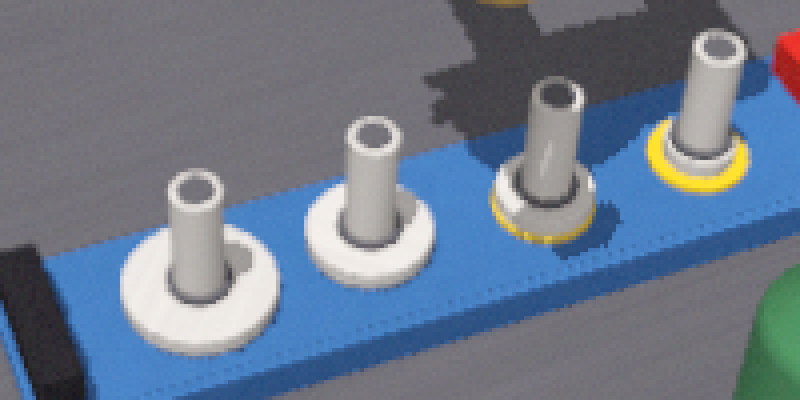

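View pics/side15.png

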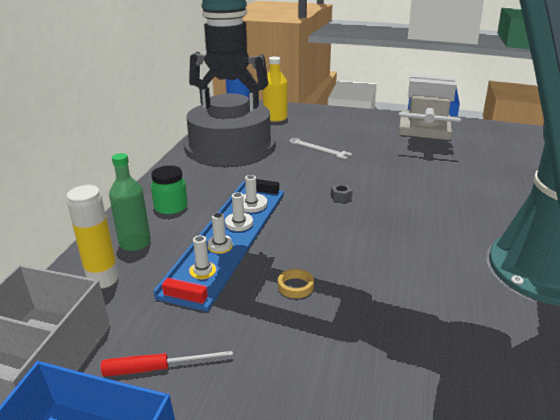

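Run:
```python
from h import *
S=imaging.get_calibration("scene");c=np.load("pics/wrist15.npy",allow_pickle=True).item()
print(onz(S,np.array([(269,232.5),(313.5,218.7),(359.2,209),(399.5,196.5)])-.4,85).round(1))
print(onz(c,[(272,267),(274,190),(286,99)],85).round(1))
```

```text
[[637.1 -74.7  85. ]
 [638.9  10.1  85. ]
 [651.2  96.6  85. ]
 [653.5 182.7  85. ]]
[[637.4 -76.5  85. ]
 [639.9   8.6  85. ]
 [651.4  95.2  85. ]]
```

Call:
step_arm(
  moves=[
    [0,-0.04,0,0,0,0,1],
    [0,-0.08,0,0,0,0,1],
    [0,-0.12,0,0,0,0,1],
    [0,-0.12,0,0,0,0,1],
    [0,-0.12,0,0,0,0,1],
    [0,-0.12,0,0,0,0,1],
    [0,-0.12,0,0,0,0,1],
  ],
)

```text
t: 30.7
ee_pos: [646.1, 129.9, 260.3]
orientation: [3.141, -0.002, -0.0]
wrist_force: [-0.5, -0.6, -0.2]
finger_gap: 85.1
```

```bash
python3 look.py 16 wrist
python3 - <<'E'
from h import *
im=cv2.imread("pics/wrist16.png");c=np.load("pics/wrist16.npy",allow_pickle=True).item()
for p in pads(im,c): print(*p)
E
```

```text
{'t': np.float64(30.7), 'ee_pos': array([646.078, 129.941, 260.28 ]), 'orientation': array([ 3.141e+00, -2.000e-03, -0.000e+00]), 'wrist_force': array([-0.518, -0.563, -0.2  ]), 'finger_gap': np.float64(85.117)}
[288. 129.] [655.4 181.2] [44.7 46.2]
```

View pics/wrist16.png

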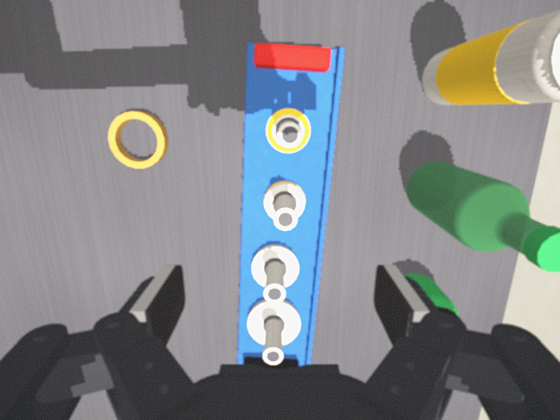

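The yellow pad ring shows evenly around the d36 disc at (288,131). All four drivers stand upright and in order, so I'm handing in.

Run:
```python
from h import *
c=np.load("pics/wrist16.npy",allow_pickle=True).item()
print(onz(c,[(290,133)],85).round(1)); print(r.hand_in())
```

```text
[[655.7 182.2  85. ]]
the job is handed in; nothing more can be done
None
```

All four seal drivers are standing upright on their pads in the order asked: the 36 mm disc on pad 1 next to the red block, then 48 mm, 60 mm and 72 mm at the black end. The job was handed in at about 31 s, with the gripper open and well clear of everything.

- **Centring:** the last wrist-camera checks put each stem axis within about 1.5 mm of its pad centre. For pads 2 to 4, the scene camera agreed to within about 2.5 mm.
- **Disagreements:** the scene camera put the 36 mm driver about 3 mm off its pad centre (x 653.5 mm). The wrist camera put it about 1.5 mm off, with an even yellow ring showing around the disc. I trusted the wrist camera and did not move it. An earlier side-camera check also put the 72 mm driver about 3 mm off in y. The scene and wrist cameras put it about 1 mm off, so I left it too.
- **Forces:** each touchdown was light, at 5 N or less, and no force reading was above about 5 N.

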